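# Run the missing wing nut onto the book press

## Robot

A 6-joint arm with a two-finger parallel gripper is mounted at the origin on the work surface. World frame = base frame: x ahead of the robot, y to its left, z up, the work surface at z = 0. Lengths are in mm, angles in rad, forces in N, time in s.
With the tool pointing down it reaches from about 350 to 1000 mm from the base axis. Payload 7.1 kg.
Tool frame: the origin (TCP) lies at the very end of the fingers, on their centre line; the grasp point (between the pads) lies 19 mm behind it; z points along the fingers, y is the direction in which the jaws open and shut (so a half turn about z gives the same grasp; the last joint's range is limited). The gripper opens to 85 mm and grips with 20 to 120 N. Pads are 22 mm wide; open, the fingers measure 114 mm over their backs; the gripper's body (76 mm by 85 mm) begins 54 mm behind the grasp point. The pads swing forward as they close: fully open they stand 13 mm farther back than shut.
Start: joints at [-1.163, 0.423, 1.63, -0, 1.089, -0.019], TCP at [258.74, -568.91, 231.319] pointing down, gripper open.
Joint ranges: [-3, 3], [-0.9, 2.11], [0.09, 2.58], [-1.31, 4.45], [0.11, 2.69], [-2.54, 2.54]. Speed limits (rad/s): [2.39, 2.39, 3.01, 3.14, 3.14, 3.14].

## Interface

Orientations are given as a unit quaternion [x, y, z, w].
In Python, from station import telemetry, capture, workorder gives the robot as it stands. The module is installed in compiled form; this text tells all that it offers.
- The arm moves only by the tool carry_out, never from a script. Its argument "increments" is a list of rows, each an object with "jaw": the opening, from 0 (shut) to 1 (fully open); "travel": the shift along the tool's x, y, z in cm, a list of three; "twist": the turn, a rotation vector about the tool's x, y, z in degrees, a list of three. A call has 1 to 10 rows; each row is the pose to reach, as a shift and turn from the pose measured when the call began, along the tool's axes at that moment; what a row does not reach only later rows make up. A row lasts 1/12 s, in which the tool goes at most 41.7 mm and 7.16 degrees, less where a joint would pass 70% of its speed; a pose out of reach is approached as far as the arm can. A call with a gripper value outside its range is refused whole. The fingers move at their own pace and stop on an object; the grip force is fixed at half the most. Time passes only in rows, so rows that repeat a pose let the fingers close. It gives the time, the measured TCP pose, the force and the opening at its end, in the units of the state.
- telemetry.get_state(): the state, without advancing time (a new reading comes with each control period).
- capture(name): name is "scene" or "side" or "wrist"; returns a dict with "image" (420x560x3 uint8, red, green, blue), "range_z" (420x560 float32, mm along the optical axis (not along the pixel's ray), 0 where there is no reading), "K" (3x3 intrinsics, pixels), "k1" (the pictures are not rectified: a ray, as slopes to the right and down, at radius r is drawn at 1 + k1 r^2 times it, then the intrinsics apply), "world_from_camera" (4x4, takes a point from camera to world coordinates). Camera axes: x right, y up, looking along -z (the intrinsics and any distortion apply to the point x, -y, -z); pixel columns grow to the right and rows downward; lengths in mm; the calibration is good to about 2 mm. A picture is of the moment at which its call begins.
- workorder.job_done(): hands the job in, once; it reports no verdict.
The state is a dict: "t": time; "qpos": joint angles; "qd": joint speeds; "joint_torque": joint torques, N m; "position": TCP position; "orientation": TCP orientation; "contact_force": force on the tool from outside, world axes, zero at the start; "ft_torque": the same for the moment, N m; "grip_width": opening from 0.0 (shut) to 1.0 (fully open).
Only numpy, scipy, OpenCV 4.12 (cv2) and the standard library are available. Lean on these libraries where they do the work, as an engineer would, in place of code of your own. Each camera call takes 0.05 s, during which the arm holds its last target. There are 200 camera calls.

## Task

One post of the book press still lacks its nut. Take the loose wing nut from the cork mat, set it on the bare post, turn it backward (anticlockwise from above) until the thread start drops, then turn it forward (clockwise) to run it down fully home on its washer, and let go. Use a light hand, never forcing the thread, and leave the other things on the bench where they are.

Things in the scene. Friction and masses are not known exactly. Their poses are not given: they have to be found in the camera images.
- nut_centre (a point): The loose capped wing nut, bare aluminium, upright on the cork mat: round hub 44 mm in diameter, 37 mm high; on it one upright wing bar along the nut's x axis, 58 mm long (62 with tips), 12 mm thick, 30 mm high; 67 mm high in all, about 0.22 kg. This point is on its axis half-way up, 33.5 mm above its underside; the bar spans 3.5 to 33.5 mm above this point.
- nut: The same wing nut; origin on its axis at its underside, z up. The hub is hollow from below: bore 34 mm, 32 mm deep, with three thread lugs 120 degrees apart, each about 15 degrees wide, standing in to 11.8 mm from the axis, 2 to 6 mm above the underside; one lies towards its +x.
- post_seat (a point): The bare one of the press's two posts (the other already carries its nut): the point on its axis at the top face of its flat washer, 50 mm in diameter, where the nut's underside must end; z up. A steel core 21 mm in diameter with its tip 28.5 mm above this point, coned over the last 5 mm to 12 mm. A right-hand three-start thread, 31 mm in diameter, runs round it.
- post_land (a point): On the post's axis, level with the thread's top, 18.5 mm above the washer: three flat lands with three gaps of about 31 degrees between, the thread starts, 120 degrees apart; how they are turned is not measured and differs each time. A nut set on the lands has its underside about 16.5 mm above the washer. A 2.5 mm stop at the clockwise end of each land blocks turning clockwise there.
- post: The same post, washer and thread; origin as post_seat. Turned anticlockwise on the lands (at most 120 degrees) the nut falls about 8 mm into the gaps, where a wall ends that turn. (If set on the stops, underside at 19 mm, it first comes down 2.5 mm: not yet the start.) Then clockwise it sinks 0.75 mm per 10 degrees, with about 2.5 mm axial play, to the washer in 100 to 150 degrees.
- press: The book press with a book in it: two plywood boards 150 mm (x) by 320 mm (y), top face of the upper one 72 mm above the bench, the book standing out 15 mm before and behind; the posts stand on its y axis, 120 mm either side of the middle, and the fitted nut's top is 142 mm above the bench. Origin under its centre on the bench; it does not move.
- weight_centre (a point): A round steel paper weight with a knob, 56 mm in diameter, 68 mm high; a bystander. Point at half its height.
- washer: A flat spare washer, 44 mm in diameter, 4 mm high, on the cork mat; a bystander. Origin under its centre.
- folder: A flat white bone folder, 150 mm by 18 mm by 5 mm; a bystander. Origin under its centre.
- loupe: A black stand magnifier on the mat, 48 mm in diameter, 28 mm high; a bystander. Origin under its centre.
- cup: A grey pencil cup, 72 mm in diameter, 85 mm high (130 mm with pencils); a bystander. Origin under its centre.
Mind the look-alikes: they are no part of the job. What is shaped like the nut but orange or red is not meant.

How it is judged (in metres and radians):
On the way, in this order (a step that is already met when the one before it is completed fails the run):
1. the nut is set upright over the tip of the bare post (horizontal distance between nut and post_seat below 0.005 m and z of nut in the frame of post_seat below 0.025 m and angle between nut's own z axis and vertical below 0.12 rad), for 0.02 s.
2. the nut has dropped into the thread start (horizontal distance between nut and post_seat below 0.004 m and z of nut in the frame of post_seat below 0.0125 m and angle between nut's own z axis and vertical below 0.12 rad), for 0.02 s.
At the end, for the whole second after the job is handed in: The nut is run down on the post's thread: its underside within 2 mm of the washer's top face, within 3 mm of the post's axis, upright within 0.06 rad, at rest and let go (z of nut in the frame of post_seat below 0.002 m and horizontal distance between nut and post_seat below 0.003 m and angle between nut's own z axis and vertical below 0.06 rad and linear speed of nut below 0.01 m/s); the robot touches nothing.
It fails at once if the nut and the post are forced against each other with more than 60 N (contact force between nut and post above 60 N).
It fails at once if a bystander (weight, washer, folder, loupe, cup) is moved by more than 20 mm (distance of any of weight_centre, washer, folder, loupe, cup from where it was at the start of the episode above 0.02 m).
It also fails if it takes over 72 s, if anything falls off the work surface, if the arm or the gripper's body presses on something with over 40 N, if the wrist force passes 120 N, or if a joint passes its speed limit or range.

## Working session

There is one attempt and no reset: what is moved stays moved. The work goes in short steps, Python scripts to look and compute and a tool call to move; the robot and the scene stay as the last step left them, time stands still between calls to the robot, and variables do not carry over. Pictures are saved under pics/ and viewed, about 8 in all and at most 12, crops included, and the job is handed in when it is done.

Besides the shell and the picture viewer there is one more tool, called after "Call:" as name(argument=value, ...) on one line, values as JSON. carry_out: Moves the arm, as the interface text tells. Its arguments: {"type":"object","properties":{"increments":{"type":"array","items":{"type":"object","properties":{"jaw":{"type":"number"},"travel":{"type":"array","items":{"type":"number"}},"twist":{"type":"array","items":{"type":"number"}}}}}},"required":["increments"]}

```bash
mkdir -p pics
cat > h.py <<'E'
import numpy as np, cv2
from station import telemetry, capture, workorder
def world(c, uv, z=None):
    """pixels Nx2 (+depths) -> world"""
    K=c["K"]; uv=np.asarray(uv,float).reshape(-1,2)
    d=(uv-[K[0,2],K[1,2]])/[K[0,0],K[1,1]]
    s=d.copy()
    for _ in range(20): s=d/(1+c["k1"]*(s**2).sum(1,keepdims=True))
    if z is None: z=c["range_z"][uv[:,1].astype(int),uv[:,0].astype(int)]
    z=np.asarray(z,float).reshape(-1,1)
    p=np.hstack([s[:,:1]*z,-s[:,1:]*z,-z,np.ones_like(z)])
    return (p@c["world_from_camera"].T)[:,:3]
def cloud(c):
    v,u=np.mgrid[:420,:560]; P=world(c,np.c_[u.ravel(),v.ravel()],c["range_z"].ravel()).reshape(420,560,3)
    P[c["range_z"]==0]=np.nan; return P
def save(c,name,crop=None,s=1):
    im=c["image"][...,::-1]
    if crop: u0,v0,u1,v1=crop; im=im[v0:v1,u0:u1]
    cv2.imwrite("pics/"+name,cv2.resize(im,None,fx=s,fy=s,interpolation=cv2.INTER_CUBIC))
E
python3 - <<'E'
from h import *
np.set_printoptions(precision=3,suppress=True)
a=capture("scene"); b=capture("side")
for c in (a,b): print(c["world_from_camera"],c["K"][0,0],c["k1"])
np.save("scene.npy",a,allow_pickle=True)
np.save("side.npy",b,allow_pickle=True)
save(a,"scene.png",s=1.4); save(b,"side.png",s=1.4)
print(telemetry.get_state())
E
```

```text
[[  -0.737   -0.536    0.413  991.925]
 [   0.676   -0.599    0.43   466.232]
 [   0.017    0.595    0.803 1076.71 ]
 [   0.       0.       0.       1.   ]] 493.60308602877217 -0.05010998058041463
[[  -0.802    0.459   -0.381    4.45 ]
 [  -0.597   -0.601    0.532  603.643]
 [   0.015    0.654    0.756 1010.414]
 [   0.       0.       0.       1.   ]] 484.3568379409139 -0.10293009591609158
{'t': 0.1, 'qpos': array([-1.163,  0.424,  1.631, -0.   ,  1.089, -0.019]), 'qd': array([-0.001, -0.001, -0.002, -0.   , -0.   ,  0.   ]), 'joint_torque': array([  0.   , -55.842, -28.244,  -0.   ,   0.003,   0.   ]), 'position': array([ 258.563, -568.485,  230.603]), 'orientation': array([ 0.977,  0.212, -0.   , -0.001]), 'contact_force': array([-0.333,  0.371,  0.757]), 'ft_torque': array([-0.065, -0.039, -0.031]), 'grip_width': 0.9967922096169253}
```

View pics/scene.png

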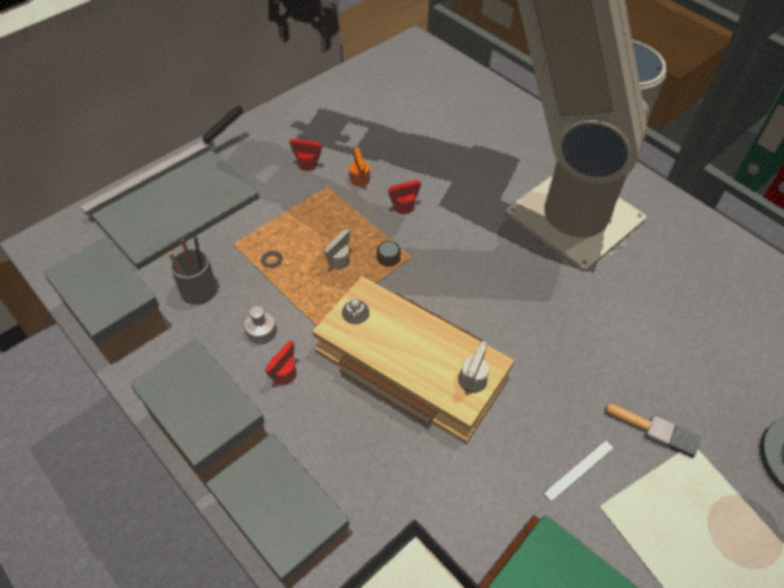

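View pics/side.png

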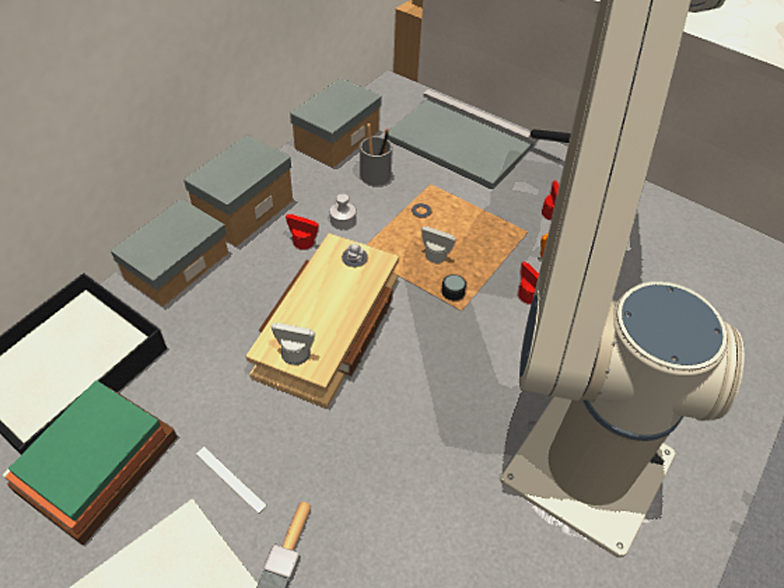

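The scene picture (shown at 1.4×) holds these candidates:
- **Loose nut:** grey nut on the cork at (338,248). The side picture shows it at (437,243).
- **Fitted nut:** on the press at (475,370).
- **Red or orange decoys:** (306,152), (404,194), (283,365) and (359,168).
- **Other grey round things:** the weight at (260,325), the loupe at (389,252) and the washer at (271,259).

The bare post is at (355,310) in the scene picture and (355,255) in the side picture. I choose the grey nut on the cork.

Run:
```python
from h import *
np.set_printoptions(precision=1,suppress=True)
A=np.load("scene.npy",allow_pickle=True).item();B=np.load("side.npy",allow_pickle=True).item()
def roi(P,c,r,z0,z1):
    m=(np.hypot(P[...,0]-c[0],P[...,1]-c[1])<r)&(P[...,2]>z0)&(P[...,2]<z1); return P[m]
for n,c,nut,post,wt,lp,fit in (("scene",A,(338,240),(355,306),(258,316),(389,246),(478,360)),("side",B,(437,238),(355,253),(342,203),(454,283),(294,335))):
    P=cloud(c)
    for k,uv in dict(nut=nut,post=post,weight=wt,loupe=lp,fit=fit).items():
        u,v=np.array(uv)/1.4
        p=np.nanmedian(P[int(v)-2:int(v)+3,int(u)-2:int(u)+3].reshape(-1,3),0)
        print(n,k,p)
        if k in("nut","fit"):
            zt=np.nanmax(roi(P,p,45,20,200)[:,2]); 
            q=roi(P,p,50,zt-4,zt+5); r=cv2.minAreaRect(q[:,:2].astype(np.float32)); print("  top",zt,len(q),r)
        if k=="post":
            for z in range(72,108,4):
                q=roi(P,p,35,z,z+4)
                if len(q): print("  ",z,len(q),q[:,:2].min(0),q[:,:2].max(0),q[:,:2].mean(0))
    # board top face
    q=P[(P[...,2]>68)&(P[...,2]<76)&(P[...,0]>300)&(np.hypot(P[...,0]-p[0],P[...,1]-p[1])<330)]
    print(" board",cv2.minAreaRect(q[:,:2].astype(np.float32)),q[:,2].mean())
save(A,"crop.png",(190,130,320,250),4.5)
```

```text
scene nut [ 453.2 -236.5   69.7]
  top 75.65654410017316 26 ((456.38592529296875, -237.24838256835938), (65.6625747680664, 10.755648612976074), 9.87951374053955)
scene post [547.5 -78.7 102.5]
   72 216 [ 513.2 -111.9] [582.4 -43.9] [552.5 -73.3]
   76 90 [ 515.1 -112. ] [578.1 -48. ] [548.  -75.7]
   80 15 [538.3 -88.9] [557.9 -68.8] [550.4 -74.8]
   84 12 [536.9 -83.4] [556.7 -67.2] [551.  -74.5]
   88 16 [528.1 -97. ] [557.4 -68.1] [544.5 -76.7]
   92 26 [528.7 -98.2] [559.3 -67.2] [543.7 -80.4]
   96 31 [527.4 -92.8] [557.9 -66.5] [546.1 -78.8]
   100 20 [536.1 -91.6] [552.7 -68.6] [546.2 -80. ]
   104 17 [537.5 -87.5] [550.  -76.1] [543.  -81.4]
scene weight [ 672.9 -196.7   66.7]
scene loupe [ 369.  -185.2   32.1]
scene fit [490.9 154.5 143.5]
  top 147.39346665695962 55 ((488.9595947265625, 151.87832641601562), (62.469390869140625, 10.659928321838379), 23.738704681396484)
 board ((596.907470703125, 141.17572021484375), (605.7080688476562, 370.1287536621094), 68.34208679199219) 73.09709822728584
side nut [ 454.9 -234.4   56.7]
  top 71.52179328061652 46 ((455.6275634765625, -23
[... 226 characters left out ...]
9.3 -85.4] [543.9 -69.2] [535.  -75.2]
   84 15 [527.8 -93.3] [550.7 -68.1] [535.1 -79.8]
   88 28 [530.1 -99.2] [559.3 -69.2] [542.7 -79.1]
   92 24 [529.9 -95.7] [554.1 -65.5] [540.1 -80.4]
   96 17 [533.3 -93.3] [552.6 -73.5] [542.  -81.3]
   100 13 [534.5 -89.6] [550.9 -76.7] [543.4 -83.6]
   104 3 [535.6 -80.7] [542.8 -76. ] [540.  -78.1]
side weight [ 666.5 -200.2   59.2]
side loupe [ 376.2 -177.3   28.9]
side fit [483.1 153.3 131.1]
  top 144.12214956517528 65 ((487.52923583984375, 150.1577911376953), (65.58633422851562, 11.893434524536133), 26.062786102294922)
 board ((610.9385375976562, 126.93655395507812), (587.7552490234375, 398.0951232910156), 62.51485061645508) 71.29093586662468
```

View pics/crop.png

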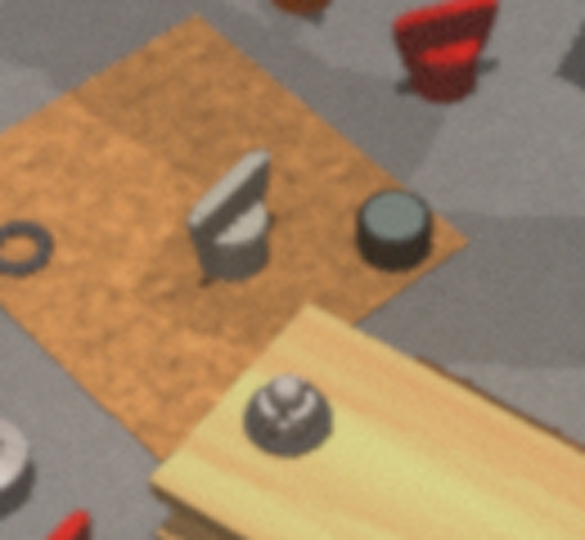

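The crop shows the grey nut at about (230,215), with its bar running lower-left to upper-right. The bare post is at (287,405), and the loupe and washer are well clear of the nut. I'll move above the nut at a safe height.

Call:
carry_out(increments=[{"jaw": 1, "travel": [8, -5.5, 0], "twist": [0, 0, 4]}, {"jaw": 1, "travel": [11, -7.5, 0], "twist": [0, 0, 6]}, {"jaw": 1, "travel": [14, -9.6, 0], "twist": [0, 0, 8]}, {"jaw": 1, "travel": [17, -11.7, 0], "twist": [0, 0, 10]}, {"jaw": 1, "travel": [20, -13.8, 0], "twist": [0, 0, 12]}, {"jaw": 1, "travel": [23, -15.9, 0], "twist": [0, 0, 13]}, {"jaw": 1, "travel": [26, -18, 0], "twist": [0, 0, 13.5]}, {"jaw": 1, "travel": [29, -20, 0], "twist": [0, 0, 13.5]}, {"jaw": 1, "travel": [31.7, -21.9, 0], "twist": [0, 0, 13.5]}, {"jaw": 1, "travel": [31.7, -21.9, 0], "twist": [0, 0, 13.5]}])

```text
t: 0.93
position: [458.2, -233.6, 230.8]
orientation: [0.995, 0.097, -0.0, -0.001]
contact_force: [-0.2, 0.1, -0.7]
grip_width: 1.001
```

Run:
```python
from h import *
np.set_printoptions(precision=2,suppress=True)
s=telemetry.get_state(); print(s['qpos'],s['position'])
c=capture("wrist"); save(c,"w1.png",s=1.4); print(c["world_from_camera"])
P=cloud(c)
m=(np.hypot(P[...,0]-456,P[...,1]+238)<45)
for z0,z1 in((60,80),(25,50)):
    q=P[m&(P[...,2]>z0)&(P[...,2]<z1)]
    if len(q)>5: print(z0,len(q),cv2.minAreaRect(q[:,:2].astype(np.float32)),q[:,2].mean())
```

```text
[-0.5   0.26  1.87  0.    1.01  0.88] [ 458.22 -233.59  230.78]
[[   0.19    0.94    0.29  533.18]
 [  -0.98    0.19    0.06 -219.59]
 [  -0.     -0.3     0.95  374.29]
 [   0.      0.      0.      1.  ]]
60 694 ((458.4713134765625, -241.15223693847656), (71.66869354248047, 11.826642990112305), 11.259700775146484) 70.33185115898462
25 687 ((458.53253173828125, -240.92620849609375), (43.50355911254883, 43.512664794921875), 61.242271423339844) 40.27610343201801
```

View pics/w1.png

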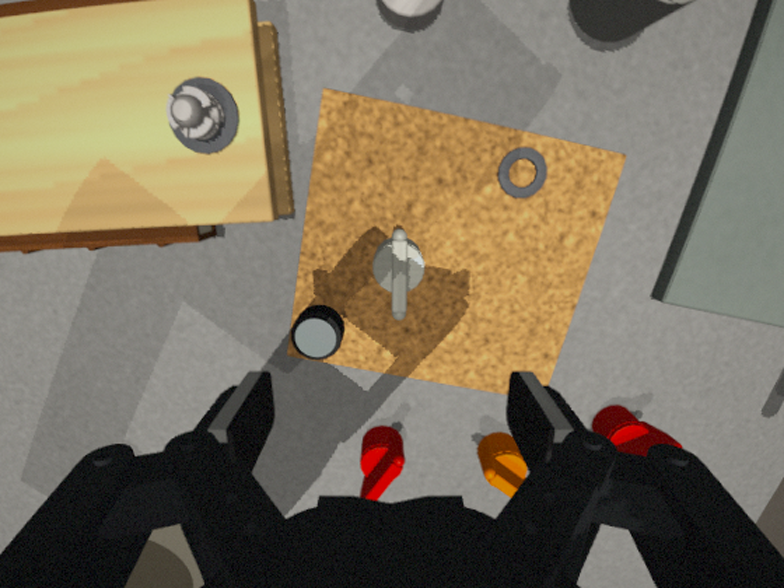

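The wrist picture shows the nut's bar at (398,272), in line with the tool and midway between the fingers, about 7 mm off along y. The post is at (195,113) and the loupe at (318,337), clear of the fingers. I'll go down on the nut.

Call:
carry_out(increments=[{"jaw": 1, "travel": [-0.1, 0.7, 2], "twist": [0, 0, 0]}, {"jaw": 1, "travel": [-0.1, 0.7, 5], "twist": [0, 0, 0]}, {"jaw": 0.6, "travel": [-0.1, 0.75, 8], "twist": [0, 0, 0]}, {"jaw": 0.5, "travel": [-0.1, 0.75, 11], "twist": [0, 0, 0]}, {"jaw": 0.5, "travel": [-0.1, 0.75, 14], "twist": [0, 0, 0]}, {"jaw": 0.5, "travel": [-0.1, 0.75, 16], "twist": [0, 0, 0]}, {"jaw": 0.5, "travel": [-0.1, 0.75, 17.5], "twist": [0, 0, 0]}, {"jaw": 0.5, "travel": [-0.1, 0.75, 18.3], "twist": [0, 0, 0]}, {"jaw": 0.5, "travel": [-0.1, 0.75, 18.6], "twist": [0, 0, 0]}, {"jaw": 0.5, "travel": [-0.1, 0.75, 18.6], "twist": [0, 0, 0]}])

```text
t: 1.82
position: [458.1, -241.5, 44.3]
orientation: [0.995, 0.097, -0.001, -0.001]
contact_force: [1.3, 0.1, -0.4]
grip_width: 0.498
```

Call:
carry_out(increments=[{"jaw": 0.3, "travel": [0, 0, 0], "twist": [0, 0, 0]}, {"jaw": 0.2, "travel": [0, 0, 0], "twist": [0, 0, 0]}, {"jaw": 0.1, "travel": [0, 0, 0], "twist": [0, 0, 0]}, {"jaw": 0, "travel": [0, 0, 0], "twist": [0, 0, 0]}, {"jaw": 0, "travel": [0, 0, 0], "twist": [0, 0, 0]}, {"jaw": 0, "travel": [0, 0, 0], "twist": [0, 0, 0]}, {"jaw": 0, "travel": [0, 0, 0], "twist": [0, 0, 0]}, {"jaw": 0, "travel": [0, 0, 0], "twist": [0, 0, 0]}])

```text
t: 2.48
position: [458.7, -241.7, 45.2]
orientation: [0.995, 0.097, 0.0, -0.001]
contact_force: [-0.1, 1.4, 6.3]
grip_width: 0.126
```

The jaws stopped at 0.126 (about 11 mm), so the bar is held. I'll lift and go near the post to look at the thread starts.

Call:
carry_out(increments=[{"jaw": 0, "travel": [0, 0, -2], "twist": [0, 0, 0]}, {"jaw": 0, "travel": [0, 0, -5], "twist": [0, 0, 0]}, {"jaw": 0, "travel": [0, 0, -8], "twist": [0, 0, 0]}, {"jaw": 0, "travel": [0, 0, -11], "twist": [0, 0, 0]}, {"jaw": 0, "travel": [1, -2, -13.5], "twist": [0, 0, 0]}, {"jaw": 0, "travel": [2, -5, -13.5], "twist": [0, 0, 0]}, {"jaw": 0, "travel": [3, -8, -13.5], "twist": [0, 0, 0]}, {"jaw": 0, "travel": [4, -11, -13.5], "twist": [0, 0, 0]}, {"jaw": 0, "travel": [4.4, -14.1, -13.5], "twist": [0, 0, 0]}, {"jaw": 0, "travel": [4.4, -14.1, -13.5], "twist": [0, 0, 0]}])

```text
t: 3.32
position: [473.2, -90.9, 180.2]
orientation: [0.995, 0.099, -0.001, -0.002]
contact_force: [-0.3, 0.7, -3.0]
grip_width: 0.129
```

```bash
cat > w2.py <<'E'
from h import *
np.set_printoptions(precision=2,suppress=True)
s=telemetry.get_state(); print(s['t'],s['qpos'],s['position'],s['orientation'],s['contact_force'],s['grip_width'])
c=capture("wrist"); P=cloud(c); np.save("w2.npy",c,allow_pickle=True)
d=np.hypot(P[...,0]-544,P[...,1]+80)
m=(d<30)&(P[...,2]>76)&(P[...,2]<112)
v,u=np.where(m); print(len(u),u.min(),u.max(),v.min(),v.max())
for z in range(76,112,3):
    q=P[m&(P[...,2]>=z)&(P[...,2]<z+3)]
    if len(q)>4: print(z,len(q),cv2.minEnclosingCircle(q[:,:2].astype(np.float32)),q[:,:2].mean(0))
u0,v0=int(u.mean()),int(v.mean()); print(u0,v0)
save(c,"w2.png",(max(u0-50,0),max(v0-50,0),u0+50,v0+50),6)
E
python3 w2.py
```

```text
3.3167 [-0.22  0.29  1.98  0.    0.88  1.15] [473.18 -90.9  180.21] [ 1.   0.1 -0.  -0. ] [-0.31  0.67 -3.04] 0.12917608052759302
1952 259 318 96 157
76 649 ((545.8841552734375, -84.58782958984375), 24.6264591217041) [547.55 -83.81]
85 146 ((545.7888793945312, -84.81785583496094), 15.35517406463623) [546.44 -84.07]
88 15 ((545.5252685546875, -84.7390365600586), 15.090896606445312) [544.99 -80.87]
91 164 ((545.9132690429688, -84.5732650756836), 15.474912643432617) [546.91 -83.74]
94 372 ((545.9334106445312, -84.4672622680664), 15.409422874450684) [545.64 -85.03]
97 71 ((546.0262451171875, -85.22087860107422), 14.737944602966309) [546.21 -82.97]
100 242 ((545.6822509765625, -84.63796997070312), 10.067159652709961) [545.83 -84.88]
103 291 ((545.7660522460938, -84.81822967529297), 7.874130725860596) [545.99 -84.46]
288 126
```

View pics/w2.png

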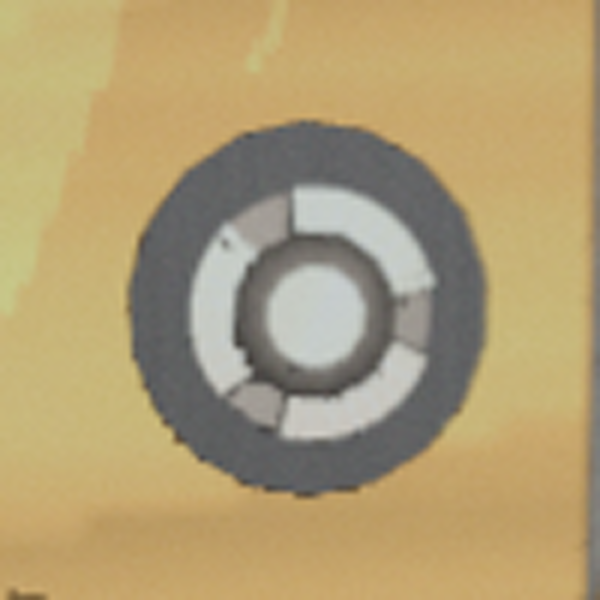

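The crop shows the post centred at about (315,315). Light lands alternate with three darker gaps at (262,222), (412,318) and (258,405). I'll get the gap angles from the depth.

Run:
```python
from h import *
c=np.load("w2.npy",allow_pickle=True).item(); P=cloud(c)
x=P[...,0]-545.9;y=P[...,1]+84.7;r=np.hypot(x,y);a=np.degrees(np.arctan2(y,x))
for k in range(-180,180,6):
    m=(r>11.8)&(r<14.8)&(a>=k)&(a<k+6); print(k,m.sum(),P[...,2][m].round(0).astype(int).tolist()[:10])
```

```text
-180 6 [94, 95, 96, 94, 98, 95]
-174 8 [94, 95, 93, 94, 94, 94, 95, 95]
-168 7 [95, 94, 95, 94, 94, 94, 95]
-162 7 [94, 95, 94, 94, 94, 94, 95]
-156 6 [94, 94, 95, 96, 94, 94]
-150 6 [96, 95, 95, 94, 94, 94]
-144 7 [95, 94, 95, 93, 95, 94, 95]
-138 6 [94, 94, 94, 93, 93, 94]
-132 6 [95, 93, 96, 94, 94, 96]
-126 8 [95, 94, 94, 94, 95, 95, 94, 95]
-120 6 [95, 95, 94, 93, 93, 93]
-114 7 [93, 94, 94, 95, 93, 94, 95]
-108 8 [94, 95, 95, 94, 94, 95, 94, 94]
-102 7 [94, 96, 94, 93, 94, 95, 94]
-96 7 [85, 91, 86, 86, 85, 93, 92]
-90 7 [85, 87, 86, 85, 86, 86, 86]
-84 8 [86, 88, 85, 87, 85, 88, 88, 86]
-78 7 [87, 87, 86, 86, 86, 88, 87]
-72 5 [87, 87, 88, 88, 87]
-66 6 [96, 97, 96, 96, 97, 88]
-60 6 [95, 94, 94, 95, 96, 96]
-54 8 [94, 94, 94, 95, 94, 94, 94, 94]
-48 7 [94, 94, 95, 94, 94, 94, 94]
-42 8 [95, 95, 93, 94, 94, 95, 95, 94]
-36 8 [94, 95, 95, 95, 95, 93, 94, 94]
-30 8 [94, 94, 94, 95, 94, 94, 93, 95]
-24 8 [95, 94, 95, 95, 94, 95, 93, 96]
-18 7 [94, 94, 95, 93, 95, 95, 95]
-12 8 [95, 94, 94, 94, 93, 96, 94, 94]
-6 7 [94, 94, 94, 94, 96, 94, 96]
0 8 [94, 94, 93, 95, 94, 94, 95, 94]

[... 345 characters left out ...]
, 98, 92, 97, 97, 94, 97]
66 7 [94, 95, 94, 94, 95, 94, 94]
72 8 [95, 95, 94, 94, 94, 94, 94, 95]
78 7 [95, 95, 94, 95, 95, 93, 95]
84 7 [94, 94, 94, 94, 95, 95, 94]
90 7 [94, 94, 95, 95, 94, 95, 96]
96 8 [94, 94, 94, 96, 94, 95, 95, 93]
102 6 [95, 94, 94, 95, 94, 95]
108 8 [94, 94, 93, 93, 95, 95, 94, 95]
114 8 [94, 94, 94, 95, 93, 94, 93, 96]
120 7 [94, 94, 95, 94, 94, 94, 93]
126 6 [93, 95, 95, 93, 94, 93]
132 7 [95, 94, 95, 95, 95, 95, 94]
138 8 [94, 95, 94, 95, 95, 94, 93, 92]
144 5 [92, 85, 86, 85, 85]
150 7 [85, 85, 86, 86, 87, 86, 86]
156 8 [86, 86, 87, 87, 86, 86, 87, 87]
162 7 [87, 88, 87, 88, 88, 88, 86]
168 7 [88, 88, 88, 87, 88, 87, 89]
174 9 [96, 97, 87, 97, 97, 92, 96, 98, 97]
```

The gaps are at 26–57° plus multiples of 120°, with stops up to about 63°. Lugs allowed to start on the flat lie at 71–138°. The bar's ±x ends look the same, so I'll place it at a yaw of 74°, where the lugs rest on the lands either way round. That also leaves enough wrist range for the whole turn.

Call:
carry_out(increments=[{"jaw": 0, "travel": [1, 0.1, 0], "twist": [0, 0, -6]}, {"jaw": 0, "travel": [2, 0.2, 0], "twist": [0, 0, -13]}, {"jaw": 0, "travel": [3, 0.3, 0], "twist": [0, 0, -20]}, {"jaw": 0, "travel": [4, 0.5, 0], "twist": [0, 0, -27]}, {"jaw": 0, "travel": [5, 0.6, 0], "twist": [0, 0, -34]}, {"jaw": 0, "travel": [6, 0.7, 0], "twist": [0, 0, -41]}, {"jaw": 0, "travel": [7, 0.8, 0], "twist": [0, 0, -48]}, {"jaw": 0, "travel": [7.24, 0.89, 0], "twist": [0, 0, -55]}, {"jaw": 0, "travel": [7.24, 0.89, 0], "twist": [0, 0, -62.5]}, {"jaw": 0, "travel": [7.24, 0.89, 0], "twist": [0, 0, -62.5]}])

```text
t: 4.2
position: [546.3, -87.9, 179.9]
orientation: [0.798, 0.603, -0.0, -0.002]
contact_force: [0.9, 0.1, -2.9]
grip_width: 0.127
```

Call:
carry_out(increments=[{"jaw": 0, "travel": [0, 0, 0], "twist": [0, 0, 0]}, {"jaw": 0, "travel": [0, 0, 0], "twist": [0, 0, 0]}])

```text
t: 4.37
position: [546.0, -88.4, 179.6]
orientation: [0.799, 0.601, -0.0, -0.002]
contact_force: [-1.1, -0.2, -3.0]
grip_width: 0.128
```

Run:
```python
from h import *
np.set_printoptions(precision=2,suppress=True)
s=telemetry.get_state(); q=s['orientation']; print(s['t'],s['qpos'],s['position'],q,2*np.degrees(np.arctan2(q[1],q[0])),s['contact_force'])
# nut in fixed views: centre of hub band vs post columns
A=capture("scene");B=capture("side"); np.save("a2.npy",A,allow_pickle=True);np.save("b2.npy",B,allow_pickle=True)
cs=[]
for c,(u,v) in ((A,(254,205)),(B,(254,170))):
    im=c["image"][v-60:v+60,u-65:u+65,::-1]; cs.append(cv2.resize(im,None,fx=3,fy=3,interpolation=cv2.INTER_CUBIC))
cv2.imwrite("pics/ab.png",np.hstack(cs))
```

```text
4.3667 [-0.18  0.39  1.83  0.    0.93  0.1 ] [545.98 -88.37 179.62] [ 0.8  0.6 -0.  -0. ] 73.90737247524916 [-1.15 -0.23 -3.03]
```

View pics/ab.png

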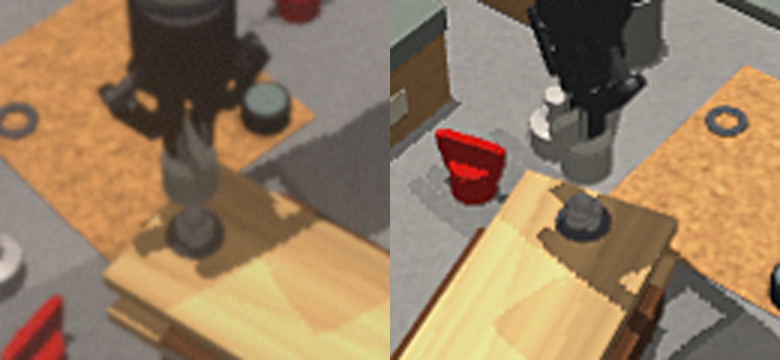

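The nut is held upright over the post in both views. I'll check its centring numerically with circle fits, comparing hub and post in the same cameras.

Run:
```python
from h import *
from scipy.optimize import least_squares
np.set_printoptions(precision=2,suppress=True)
L=lambda f:np.load(f,allow_pickle=True).item()
def fit(c,x0,r,R,z0,z1):
    P=cloud(c);q=P[(np.hypot(P[...,0]-x0[0],P[...,1]-x0[1])<r)&(P[...,2]>z0)&(P[...,2]<z1)]
    s=least_squares(lambda p:np.hypot(q[:,0]-p[0],q[:,1]-p[1])-R,x0,loss="soft_l1"); return len(q),s.x,np.sqrt(np.median(s.fun**2))
for n,f0,f1 in (("scene","scene.npy","a2.npy"),("side","side.npy","b2.npy")):
    print(n,"nut on mat",fit(L(f0),[457,-240],32,22,8,35),"hub now",fit(L(f1),[546,-88],32,22,145,170),"post",fit(L(f0),[545,-84],19,15.5,79,92),"fitted hub",fit(L(f0),[489,152],32,22,82,108))
```

```text
scene nut on mat (94, array([ 454.92, -239.09]), np.float64(1.0576927045519207)) hub now (105, array([542.06, -86.57]), np.float64(0.7524672001901251)) post (46, array([541.93, -83.89]), np.float64(1.0560678643517136)) fitted hub (97, array([487.46, 151.31]), np.float64(0.5503351185115797))
side nut on mat (124, array([ 455.92, -241.09]), np.float64(1.5314993101088674)) hub now (135, array([543.92, -88.32]), np.float64(1.0899532297700105)) post (57, array([545.5 , -85.55]), np.float64(1.7435301355839723)) fitted hub (154, array([488.89, 149.68]), np.float64(0.9420085593645247))
```

Call:
carry_out(increments=[{"jaw": 0, "travel": [0.3, -0.05, 0.8], "twist": [0, 0, 0]}, {"jaw": 0, "travel": [0.3, -0.05, 1.8], "twist": [0, 0, 0]}, {"jaw": 0, "travel": [0.3, -0.05, 2.8], "twist": [0, 0, 0]}, {"jaw": 0, "travel": [0.3, -0.05, 2.8], "twist": [0, 0, 0]}, {"jaw": 0, "travel": [0.3, -0.05, 2.8], "twist": [0, 0, 0]}, {"jaw": 0, "travel": [0.3, -0.05, 2.8], "twist": [0, 0, 0]}])

```text
t: 4.97
position: [546.3, -85.0, 151.5]
orientation: [0.799, 0.602, -0.0, -0.002]
contact_force: [-0.1, -0.5, -2.3]
grip_width: 0.123
```

Call:
carry_out(increments=[{"jaw": 0, "travel": [0, 0, 0.3], "twist": [0, 0, 0]}, {"jaw": 0, "travel": [0, 0, 0.6], "twist": [0, 0, 0]}, {"jaw": 0, "travel": [0, 0, 0.9], "twist": [0, 0, 0]}, {"jaw": 0, "travel": [0, 0, 1.2], "twist": [0, 0, 0]}, {"jaw": 0, "travel": [0, 0, 1.4], "twist": [0, 0, 0]}, {"jaw": 0, "travel": [0, 0, 1.4], "twist": [0, 0, 0]}, {"jaw": 0, "travel": [0, 0, 1.4], "twist": [0, 0, 0]}])

```text
t: 5.55
position: [546.2, -85.0, 137.3]
orientation: [0.799, 0.602, -0.0, -0.002]
contact_force: [0.2, 0.3, -1.6]
grip_width: 0.129
```

Call:
carry_out(increments=[{"jaw": 0, "travel": [0, 0, 0.05], "twist": [0, 0, 0]}, {"jaw": 0, "travel": [0, 0, 0.1], "twist": [0, 0, 0]}, {"jaw": 0, "travel": [0, 0, 0.15], "twist": [0, 0, 0]}, {"jaw": 0, "travel": [0, 0, 0.2], "twist": [0, 0, 0]}, {"jaw": 0, "travel": [0, 0, 0.2], "twist": [0, 0, 0]}])

```text
t: 5.97
position: [546.2, -84.9, 135.3]
orientation: [0.799, 0.602, -0.0, -0.002]
contact_force: [0.0, 0.4, -2.7]
grip_width: 0.131
```

Call:
carry_out(increments=[{"jaw": 0, "travel": [0, 0, 0.05], "twist": [0, 0, 0]}, {"jaw": 0, "travel": [0, 0, 0.1], "twist": [0, 0, 0]}, {"jaw": 0, "travel": [0, 0, 0.1], "twist": [0, 0, 0]}, {"jaw": 0, "travel": [0, 0, 0.1], "twist": [0, 0, 0]}])

```text
t: 6.3
position: [546.2, -84.9, 134.3]
orientation: [0.799, 0.602, -0.0, -0.002]
contact_force: [0.3, -0.0, -2.2]
grip_width: 0.129
```

Call:
carry_out(increments=[{"jaw": 0, "travel": [0, 0, 0.05], "twist": [0, 0, 0]}, {"jaw": 0, "travel": [0, 0, 0.1], "twist": [0, 0, 0]}, {"jaw": 0, "travel": [0, 0, 0.1], "twist": [0, 0, 0]}])

```text
t: 6.55
position: [546.4, -85.0, 133.4]
orientation: [0.799, 0.602, -0.0, -0.002]
contact_force: [0.4, -0.0, -0.5]
grip_width: 0.131
```

Call:
carry_out(increments=[{"jaw": 0.16, "travel": [0, 0, 0], "twist": [0, 0, 0]}, {"jaw": 0.16, "travel": [0, 0, 0], "twist": [0, 0, 0]}, {"jaw": 0.16, "travel": [0, 0, 0], "twist": [0, 0, 0]}, {"jaw": 0.16, "travel": [0, 0, 0], "twist": [0, 0, 0]}])

```text
t: 6.88
position: [546.5, -85.0, 133.6]
orientation: [0.799, 0.602, -0.0, -0.002]
contact_force: [-0.5, -0.2, 0.4]
grip_width: 0.16
```

```bash
cat > chk.py <<'E'
from h import *
from scipy.optimize import least_squares
import sys
np.set_printoptions(precision=2,suppress=True)
s=telemetry.get_state(); q=s['orientation']; print(s['t'],s['qpos'],s['position'],2*np.degrees(np.arctan2(q[1],q[0])),s['contact_force'],s['ft_torque'],s['grip_width'])
A=capture("scene");B=capture("side");cs=[]
for n,c,x0 in(("scene",A,[542,-84]),("side",B,[545,-86])):
    P=cloud(c);d=np.hypot(P[...,0]-x0[0],P[...,1]-x0[1])
    q=P[(d<30)&(P[...,2]>80)&(P[...,2]<128)]
    f=least_squares(lambda p:np.hypot(q[:,0]-p[0],q[:,1]-p[1])-22,x0,loss="soft_l1"); e=np.abs(np.hypot(q[:,0]-f.x[0],q[:,1]-f.x[1])-22)
    h=q[e<2.5,2]; print(n,"hub",f.x,"side z",np.percentile(h,[2,50,98]))
    # hub shoulder (inside circle) height
    t=P[(np.hypot(P[...,0]-f.x[0],P[...,1]-f.x[1])<18)&(P[...,2]>105)&(P[...,2]<140)]
    g=P[(np.hypot(P[...,0]-f.x[0],P[...,1]-f.x[1])<34)&(P[...,2]>105)]
    print("   shoulder z hist",np.histogram(t[:,2],np.arange(105,141,3))[0])
for c,(u,v) in ((A,(254,205)),(B,(254,170))):
    cs.append(cv2.resize(c["image"][v-60:v+60,u-65:u+65,::-1],None,fx=3,fy=3,interpolation=cv2.INTER_CUBIC))
cv2.imwrite("pics/%s.png"%sys.argv[1],np.hstack(cs))
E
python3 chk.py c1
```

```text
6.8833 [-0.18  0.45  1.85  0.    0.84  0.1 ] [546.54 -84.99 133.59] 73.96595477329717 [-0.49 -0.18  0.44] [ 0.03 -0.    0.02] 0.1601182026828737
scene hub [542.46 -83.4 ] side z [ 92.05 109.2  127.49]
   shoulder z hist [ 0  0  0  0  0  0  3 10  5  2  3]
side hub [544.84 -85.35] side z [ 89.68 108.87 126.19]
   shoulder z hist [ 0  1  0  0  0  2 15 10  5  0  6]
```

The force went back to about 0, so the nut's weight is on the lands, and the hub is centred on the post. Now I'll turn it anticlockwise, loosely caged.

Call:
carry_out(increments=[{"jaw": 0.16, "travel": [0, 0, 0], "twist": [0, 0, -4]}, {"jaw": 0.16, "travel": [0, 0, 0], "twist": [0, 0, -8]}, {"jaw": 0.16, "travel": [0, 0, 0], "twist": [0, 0, -12]}, {"jaw": 0.16, "travel": [0, 0, 0], "twist": [0, 0, -16]}, {"jaw": 0.16, "travel": [0, 0, 0], "twist": [0, 0, -20]}, {"jaw": 0.16, "travel": [0, 0, 0], "twist": [0, 0, -24]}, {"jaw": 0.16, "travel": [0, 0, 0], "twist": [0, 0, -28]}, {"jaw": 0.16, "travel": [0, 0, 0], "twist": [0, 0, -31]}, {"jaw": 0.16, "travel": [0, 0, 0], "twist": [0, 0, -31]}])

```text
t: 7.73
position: [546.5, -85.0, 133.5]
orientation: [0.608, 0.794, 0.0, -0.002]
contact_force: [0.4, -0.3, 0.3]
grip_width: 0.159
```

```bash
python3 chk.py c2
```

```text
7.7333 [-0.18  0.45  1.85  0.    0.84 -0.44] [546.51 -85.   133.52] 105.0706535712786 [ 0.43 -0.26  0.35] [ 0.02  0.05 -0.01] 0.15904534439556656
scene hub [542.84 -83.89] side z [ 88.23 110.06 127.39]
   shoulder z hist [ 0  0  0  0  0  0  3 15  5  5  2]
side hub [545.08 -85.18] side z [ 89.58 105.67 126.78]
   shoulder z hist [ 0  0  0  0  0  0  6 10  7  2  2]
```

Call:
carry_out(increments=[{"jaw": 0.16, "travel": [0, 0, 0], "twist": [0, 0, -5]}, {"jaw": 0.16, "travel": [0, 0, 0], "twist": [0, 0, -10]}, {"jaw": 0.16, "travel": [0, 0, 0], "twist": [0, 0, -15]}, {"jaw": 0.16, "travel": [0, 0, 0], "twist": [0, 0, -20]}, {"jaw": 0.16, "travel": [0, 0, 0], "twist": [0, 0, -25]}, {"jaw": 0.16, "travel": [0, 0, 0], "twist": [0, 0, -30]}, {"jaw": 0.16, "travel": [0, 0, 0], "twist": [0, 0, -35]}, {"jaw": 0.16, "travel": [0, 0, 0], "twist": [0, 0, -40]}, {"jaw": 0.16, "travel": [0, 0, 0], "twist": [0, 0, -44]}, {"jaw": 0.16, "travel": [0, 0, 0], "twist": [0, 0, -44]}])

```text
t: 8.67
position: [546.5, -85.0, 133.5]
orientation: [0.268, 0.963, 0.001, -0.002]
contact_force: [0.0, -0.7, 0.5]
grip_width: 0.164
```

```bash
python3 chk.py c3
```

```text
8.6667 [-0.18  0.45  1.85  0.    0.84 -1.21] [546.47 -85.01 133.52] 148.9224482385982 [ 0.03 -0.65  0.46] [-0.03 -0.   -0.03] 0.16411366887337214
scene hub [543.93 -83.52] side z [ 92.5  111.09 126.6 ]
   shoulder z hist [ 0  0  0  0  0  0  1 12 21  8  3]
side hub [545.3  -85.26] side z [ 90.29 108.14 127.16]
   shoulder z hist [ 0  0  1  0  0  0  9 10  2  2  3]
```

Turned 75°, still on the lands as the second case predicts. The drop is expected at 80–95°, so I'll go on in small steps.

Call:
carry_out(increments=[{"jaw": 0.16, "travel": [0, 0, 0], "twist": [0, 0, -3]}, {"jaw": 0.16, "travel": [0, 0, 0], "twist": [0, 0, -6]}, {"jaw": 0.16, "travel": [0, 0, 0], "twist": [0, 0, -9]}, {"jaw": 0.16, "travel": [0, 0, 0], "twist": [0, 0, -12]}, {"jaw": 0.16, "travel": [0, 0, 0], "twist": [0, 0, -15]}, {"jaw": 0.16, "travel": [0, 0, 0], "twist": [0, 0, -17]}, {"jaw": 0.16, "travel": [0, 0, 0], "twist": [0, 0, -17]}])

```text
t: 9.35
position: [546.6, -85.0, 133.6]
orientation: [0.125, 0.992, 0.001, -0.001]
contact_force: [1.2, -0.0, 1.0]
grip_width: 0.161
```

```bash
python3 chk.py c4
```

```text
9.35 [-0.18  0.45  1.85  0.    0.84 -1.5 ] [546.6  -85.01 133.62] 165.60810557634065 [ 1.16 -0.04  1.02] [-0.07 -0.01 -0.02] 0.16069820663155784
scene hub [545.54 -85.31] side z [ 84.71 108.1  126.15]
   shoulder z hist [ 0  0  0  0  3 14 19  9  4  4  4]
side hub [547.36 -86.72] side z [ 85.34 105.78 124.73]
   shoulder z hist [ 1  0  3  4  9 10  8  1  1  4  1]
```

View pics/c4.png

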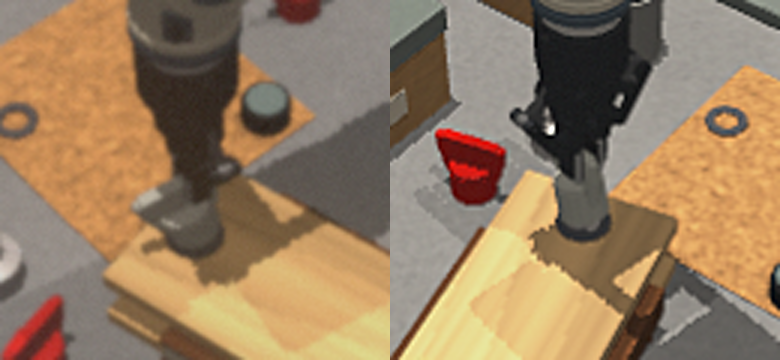

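The picture shows that the nut has dropped partway and looks slightly tilted, with the hub at (195,235) on the left and (583,205) on the right. I'll loosen the cage a little so it settles.

Call:
carry_out(increments=[{"jaw": 0.22, "travel": [0, 0, 0], "twist": [0, 0, 0]}, {"jaw": 0.22, "travel": [0, 0, 0], "twist": [0, 0, 0]}, {"jaw": 0.22, "travel": [0, 0, 0], "twist": [0, 0, 0]}, {"jaw": 0.22, "travel": [0, 0, 0], "twist": [0, 0, 0]}])

```text
t: 9.78
position: [546.5, -85.0, 133.5]
orientation: [0.126, 0.992, 0.001, -0.001]
contact_force: [-0.5, 0.2, 0.2]
grip_width: 0.219
```

```bash
cat >> chk.py <<'E'
# pose fit: hub cylinder side points -> axis tilt, in each camera
for n,c,x0 in(("scene",A,[544,-84]),("side",B,[546,-86])):
    P=cloud(c);d=np.hypot(P[...,0]-x0[0],P[...,1]-x0[1]); q=P[(d<27)&(P[...,2]>84)&(P[...,2]<114)]
    F=lambda p:np.hypot(q[:,0]-p[0]-p[2]*(q[:,2]-75.5),q[:,1]-p[1]-p[3]*(q[:,2]-75.5))-22
    f=least_squares(F,x0+[0,0],loss="soft_l1"); print(n,"base",f.x[:2],"tilt slopes",f.x[2:],len(q))
    t=P[(d<45)&(P[...,2]>132)&(P[...,2]<165)]; print("  bar pts top z",np.percentile(t[:,2],[50,80,95]) if len(t) else None)
E
python3 chk.py c5
```

```text
9.7833 [-0.18  0.45  1.85  0.    0.84 -1.5 ] [546.5  -85.01 133.54] 165.4891562831396 [-0.49  0.16  0.18] [-0.02  0.   -0.01] 0.21903772867985968
scene hub [545.6 -85.4] side z [ 86.12 107.03 125.22]
   shoulder z hist [ 0  0  0  1  6 15 12  6  4  5  3]
side hub [547.55 -86.74] side z [ 84.82 104.91 122.59]
   shoulder z hist [ 0  1  3  4  5 16  5  0  1  2  3]
scene base [540.06 -82.42] tilt slopes [ 0.25 -0.07] 109
  bar pts top z [147.25 152.32 160.76]
side base [543.32 -84.05] tilt slopes [ 0.16 -0.08] 143
  bar pts top z [150.92 157.87 162.46]
```

The nut leans about 0.2 towards +x. Two lugs are in and one still hangs on a land edge, because the cage slack makes the nut lag. I'll turn slightly further anticlockwise.

Call:
carry_out(increments=[{"jaw": 0.17, "travel": [0, 0, 0], "twist": [0, 0, 0]}, {"jaw": 0.16, "travel": [0, 0, 0], "twist": [0, 0, 0]}, {"jaw": 0.16, "travel": [0, 0, 0], "twist": [0, 0, -1.5]}, {"jaw": 0.16, "travel": [0, 0, 0], "twist": [0, 0, -3]}, {"jaw": 0.16, "travel": [0, 0, 0], "twist": [0, 0, -4.5]}, {"jaw": 0.16, "travel": [0, 0, 0], "twist": [0, 0, -4.5]}, {"jaw": 0.16, "travel": [0, 0, 0], "twist": [0, 0, -4.5]}])

```text
t: 10.47
position: [546.5, -85.0, 133.7]
orientation: [0.088, 0.996, 0.001, -0.001]
contact_force: [0.3, 0.1, 1.4]
grip_width: 0.16
```

```bash
python3 chk.py c6
```

```text
10.4667 [-0.18  0.45  1.85  0.    0.84 -1.57] [546.54 -85.01 133.65] 169.94846278194368 [0.27 0.07 1.44] [-0.04  0.04 -0.07] 0.15959083636011762
scene hub [546.31 -85.51] side z [ 86.58 107.6  125.62]
   shoulder z hist [ 0  0  0  1  4 13 15 13  2  1  5]
side hub [547.3  -86.86] side z [ 85.79 106.04 124.74]
   shoulder z hist [ 0  1  2  4  9 10  5  3  3  0  1]
scene base [540.71 -83.43] tilt slopes [ 0.22 -0.02] 110
  bar pts top z [146.89 153.31 160.96]
side base [541.84 -83.53] tilt slopes [ 0.22 -0.08] 144
  bar pts top z [151.29 156.93 163.73]
```

Run:
```python
from h import *
np.set_printoptions(precision=2,suppress=True)
c=capture("wrist"); P=cloud(c); np.save("w3.npy",c,allow_pickle=True); save(c,"w3.png",s=1.4)
d=np.hypot(P[...,0]-546.5,P[...,1]+85)
im=cv2.cvtColor(c["image"],cv2.COLOR_RGB2HSV)
m=(d<42)&(P[...,2]>125)&(P[...,2]<175)&(c["image"].min(-1)>70)
q=P[m]; v,u=np.where(m); print(len(q), u.min(),u.max(),v.min(),v.max())
print(cv2.minAreaRect(q[:,:2].astype(np.float32)))
a=np.radians(169); s=(q[:,0]-546.5)*np.cos(a)+(q[:,1]+85)*np.sin(a)
for k in range(-44,44,6):
    w=q[(s>=k)&(s<k+6)]
    if len(w)>2: t=w[w[:,2]>np.percentile(w[:,2],60)]; print(k,len(w),t.mean(0))
```

```text
3119 219 335 225 343
((552.568115234375, -93.41897583007812), (43.720584869384766, 62.44194412231445), 55.918418884277344)
-44 82 [584.28 -95.3  144.73]
-38 139 [579.12 -94.23 146.2 ]
-32 149 [573.2  -92.16 148.  ]
-26 160 [567.4  -91.04 149.73]
-20 162 [561.55 -89.49 151.49]
-14 189 [555.6  -88.46 155.02]
-8 205 [550.12 -86.14 155.14]
-2 260 [544.43 -84.88 156.81]
4 513 [538.84 -82.92 161.13]
10 556 [534.64 -82.43 163.79]
16 680 [528.91 -81.06 155.49]
22 24 [524.82 -80.18 137.76]
```

View pics/w3.png

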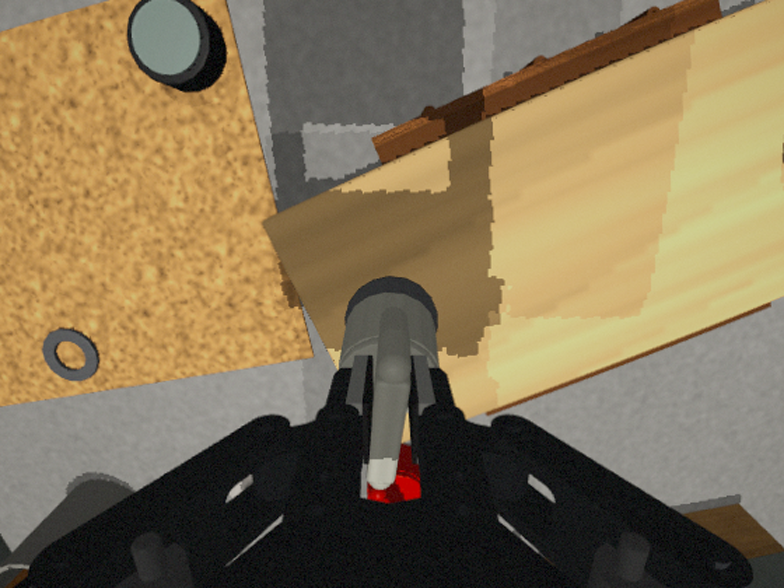

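The wrist view shows the bar leaning, with its raised end at (385,470) and its low end at (393,320). Its slope is about 0.28 and the yaw 165°. The lugs are therefore angularly in the gaps, and the nut is only wedged by its tilt. I'll align, grip it gently, lift a little, right it, then lower it upright.

Call:
carry_out(increments=[{"jaw": 0.18, "travel": [0, 0, 0], "twist": [0, 0, 2]}, {"jaw": 0.18, "travel": [0, 0, 0], "twist": [0, 0, 4]}, {"jaw": 0.18, "travel": [0, 0, 0], "twist": [0, 0, 4]}, {"jaw": 0.14, "travel": [0, 0, 0], "twist": [0, 0, 4]}, {"jaw": 0.1, "travel": [0, 0, 0], "twist": [0, 0, 4]}, {"jaw": 0, "travel": [0, 0, 0], "twist": [0, 0, 4]}, {"jaw": 0, "travel": [0, 0, 0], "twist": [0, 0, 4]}, {"jaw": 0, "travel": [0, 0, 0], "twist": [0, 0, 4]}])

```text
t: 11.28
position: [546.6, -85.0, 133.8]
orientation: [0.122, 0.993, 0.001, -0.001]
contact_force: [-0.9, -0.4, 3.1]
grip_width: 0.129
```

Call:
carry_out(increments=[{"jaw": 0, "travel": [0, 0, -0.1], "twist": [0, 0, 0]}, {"jaw": 0, "travel": [0, 0, -0.2], "twist": [0, 0, 0]}, {"jaw": 0, "travel": [0, 0, -0.3], "twist": [0, 0, 0]}, {"jaw": 0, "travel": [0, 0, -0.3], "twist": [0, 0, 0]}])

```text
t: 11.62
position: [546.3, -84.9, 136.6]
orientation: [0.122, 0.993, 0.001, -0.002]
contact_force: [0.1, 1.0, -2.6]
grip_width: 0.128
```

The nut is free; the force shows only its weight. I'll lift it clear of the tip and level it there.

Call:
carry_out(increments=[{"jaw": 0, "travel": [0, 0, -0.4], "twist": [0, 0, 0]}, {"jaw": 0, "travel": [0, 0, -0.8], "twist": [0, 0, 0]}, {"jaw": 0, "travel": [0, 0, -1.3], "twist": [0, 0, 0]}, {"jaw": 0, "travel": [0, 0, -1.8], "twist": [0, 0, 0]}, {"jaw": 0, "travel": [0, 0, -2.4], "twist": [0, 0, 0]}, {"jaw": 0, "travel": [0, 0, -3.2], "twist": [0, 0, 0]}, {"jaw": 0, "travel": [0, 0, -4], "twist": [0, 0, 0]}, {"jaw": 0, "travel": [0, 0, -4], "twist": [0, -5, 0]}, {"jaw": 0, "travel": [0, 0, -4], "twist": [0, -10, 0]}, {"jaw": 0, "travel": [0, 0, -4], "twist": [0, -15.5, 0]}])

```text
t: 12.45
position: [547.5, -85.2, 178.1]
orientation: [0.121, 0.983, -0.015, 0.135]
contact_force: [-0.6, -0.6, -4.2]
grip_width: 0.129
```

Call:
carry_out(increments=[{"jaw": 0, "travel": [0, 0, 0], "twist": [0, 0, 0]}, {"jaw": 0, "travel": [0, 0, 0], "twist": [0, 0, 0]}])

```text
t: 12.62
position: [546.6, -85.0, 178.7]
orientation: [0.121, 0.983, -0.015, 0.134]
contact_force: [0.2, 0.1, -1.8]
grip_width: 0.127
```

```bash
cat > pose.py <<'E'
from h import *
from scipy.optimize import least_squares
from scipy.spatial.transform import Rotation as R
np.set_printoptions(precision=3,suppress=True)
s=telemetry.get_state(); T=R.from_quat(s['orientation']).as_matrix(); print(s['t'],s['qpos'],s['position'],s['contact_force'],s['grip_width']); print(T.T)
def run(zlo,zhi,x0=(546,-85)):
  for n,bias in (("scene",(3.5,-0.9)),("side",(0.6,-0.1))):   # post 545.9,-84.9 minus the post as that camera sees it
    c=capture(n);P=cloud(c)+np.array([*bias,0]);d=np.hypot(P[...,0]-x0[0],P[...,1]-x0[1]); q=P[(d<34)&(P[...,2]>zlo)&(P[...,2]<zhi)]
    zm=(zlo+zhi)/2
    F=lambda p:np.hypot(q[:,0]-p[0]-p[2]*(q[:,2]-zm),q[:,1]-p[1]-p[3]*(q[:,2]-zm))-22
    f=least_squares(F,[*x0,0,0],loss="soft_l1"); print(n,"axis@%g"%zm,f.x[:2],"slopes",f.x[2:],len(q))
  c=capture("wrist");P=cloud(c);m=(np.hypot(P[...,0]-x0[0],P[...,1]-x0[1])<48)&(P[...,2]>zhi+8)&(c["image"].min(-1)>70)
  q=P[m]; sx=(q-s['position'])@np.r_[T[:2,0],0]/np.hypot(*T[:2,0])
  for k in range(-48,-8,5):
    w=q[(sx>=k)&(sx<k+5)]
    if len(w)>5: t=w[w[:,2]>np.percentile(w[:,2],50)]; print(k,len(w),t.mean(0))
E
python3 -c "
import pose; pose.run(118,150)"
```

```text
12.6167 [-0.165  0.296  2.008 -0.036  0.567 -1.464] [546.613 -84.964 178.723] [ 0.227  0.061 -1.77 ] 0.12657073793292525
[[-0.935  0.234 -0.268]
 [ 0.242  0.97   0.002]
 [ 0.26  -0.063 -0.963]]
scene axis@134 [557.982 -86.575] slopes [-0.004 -0.054] 65
side axis@134 [559.14  -88.392] slopes [-0.065  0.034] 91
-48 49 [590.024 -96.605 200.102]
-43 84 [585.183 -94.927 200.71 ]
-38 112 [580.923 -94.109 200.654]
-33 116 [576.03  -92.974 200.615]
-28 122 [571.146 -91.556 200.535]
-23 126 [566.466 -90.148 200.646]
-18 148 [561.626 -89.22  200.563]
-13 156 [556.337 -87.634 200.636]
```

The nut is level (bar top flat at z 200.6) and its axis is about 12.7 mm off along the bar. I'll re-centre it, turn the lugs to mid-gap, and come down to 10 mm above the tip.

Call:
carry_out(increments=[{"jaw": 0, "travel": [0.6, 0.03, -0.17], "twist": [0.5, 0, 1.7]}, {"jaw": 0, "travel": [1.25, 0.06, -0.35], "twist": [0.94, 0, 3.37]}, {"jaw": 0, "travel": [1.25, 0.06, -0.35], "twist": [0.94, 0, 3.37]}, {"jaw": 0, "travel": [1.5, 0.06, 0.6], "twist": [0.94, 0, 3.37]}, {"jaw": 0, "travel": [1.78, 0.055, 1.58], "twist": [0.94, 0, 3.37]}, {"jaw": 0, "travel": [1.78, 0.055, 1.58], "twist": [0.94, 0, 3.37]}, {"jaw": 0, "travel": [1.78, 0.055, 1.58], "twist": [0.94, 0, 3.37]}])

```text
t: 13.35
position: [536.1, -81.8, 157.6]
orientation: [0.151, 0.979, -0.02, 0.133]
contact_force: [-0.4, 0.2, -2.1]
grip_width: 0.127
```

```bash
sed -i 's/(3.5,-0.9)/(3.8,-1.4)/; s/(0.6,-0.1)/(1.1,0.3)/' pose.py; python3 -c "
import pose; pose.run(112,138)"
```

```text
13.35 [-0.152  0.32   2.042 -0.08   0.513 -1.353] [536.114 -81.848 157.576] [-0.355  0.235 -2.086] 0.12683294823164454
[[-0.919  0.291 -0.267]
 [ 0.301  0.954  0.002]
 [ 0.255 -0.079 -0.964]]
scene axis@125 [548.028 -85.191] slopes [-0.018 -0.003] 110
side axis@125 [546.53  -85.044] slopes [-0.064  0.016] 114
-48 36 [577.937 -95.712 179.532]
-43 67 [573.799 -94.163 179.924]
-38 106 [569.933 -92.98  180.144]
-33 119 [565.182 -91.564 180.099]
-28 126 [560.265 -89.662 180.097]
-23 131 [555.541 -88.048 180.062]
-18 135 [550.87  -86.3   180.066]
-13 126 [545.59  -85.332 180.187]
```

Call:
carry_out(increments=[{"jaw": 0, "travel": [0.14, -0.01, -0.04], "twist": [0, 0, 0]}, {"jaw": 0, "travel": [0.14, -0.01, -0.04], "twist": [0, 0, 0]}, {"jaw": 0, "travel": [0.22, -0.01, 0.25], "twist": [0, 0, 0]}, {"jaw": 0, "travel": [0.32, -0.01, 0.6], "twist": [0, 0, 0]}, {"jaw": 0, "travel": [0.42, -0.01, 0.98], "twist": [0, 0, 0]}, {"jaw": 0, "travel": [0.5, -0.01, 1.3], "twist": [0, 0, 0]}, {"jaw": 0, "travel": [0.56, -0.01, 1.5], "twist": [0, 0, 0]}, {"jaw": 0, "travel": [0.56, -0.01, 1.5], "twist": [0, 0, 0]}, {"jaw": 0, "travel": [0.56, -0.01, 1.5], "twist": [0, 0, 0]}])

```text
t: 14.25
position: [535.5, -81.6, 142.7]
orientation: [0.151, 0.979, -0.02, 0.135]
contact_force: [0.1, 0.1, -2.6]
grip_width: 0.129
```

Call:
carry_out(increments=[{"jaw": 0, "travel": [0.1, -0.02, 0.07], "twist": [0, 0, 0]}, {"jaw": 0, "travel": [0.13, -0.02, 0.17], "twist": [0, 0, 0]}, {"jaw": 0, "travel": [0.15, -0.02, 0.27], "twist": [0, 0, 0]}, {"jaw": 0, "travel": [0.18, -0.02, 0.37], "twist": [0, 0, 0]}, {"jaw": 0, "travel": [0.18, -0.02, 0.37], "twist": [0, 0, 0]}, {"jaw": 0, "travel": [0.18, -0.02, 0.37], "twist": [0, 0, 0]}])

```text
t: 14.75
position: [534.7, -81.5, 138.6]
orientation: [0.151, 0.979, -0.02, 0.134]
contact_force: [0.2, -0.1, -3.5]
grip_width: 0.125
```

Call:
carry_out(increments=[{"jaw": 0, "travel": [0.03, 0, 0.1], "twist": [0, 0, 0]}, {"jaw": 0, "travel": [0.05, 0, 0.2], "twist": [0, 0, 0]}, {"jaw": 0, "travel": [0.05, 0, 0.2], "twist": [0, 0, 0]}, {"jaw": 0, "travel": [0.05, 0, 0.2], "twist": [0, 0, 0]}])

```text
t: 15.08
position: [534.7, -81.5, 136.5]
orientation: [0.151, 0.979, -0.02, 0.134]
contact_force: [0.4, 0.1, -3.4]
grip_width: 0.127
```

Call:
carry_out(increments=[{"jaw": 0, "travel": [0.03, 0, 0.1], "twist": [0, 0, 0]}, {"jaw": 0, "travel": [0.05, 0, 0.2], "twist": [0, 0, 0]}, {"jaw": 0, "travel": [0.05, 0, 0.2], "twist": [0, 0, 0]}, {"jaw": 0, "travel": [0.05, 0, 0.2], "twist": [0, 0, 0]}])

```text
t: 15.42
position: [534.7, -81.5, 134.3]
orientation: [0.151, 0.979, -0.02, 0.134]
contact_force: [0.3, -0.1, -2.5]
grip_width: 0.128
```

Call:
carry_out(increments=[{"jaw": 0, "travel": [0.03, 0, 0.1], "twist": [0, 0, 0]}, {"jaw": 0, "travel": [0.04, 0, 0.15], "twist": [0, 0, 0]}, {"jaw": 0, "travel": [0.04, 0, 0.15], "twist": [0, 0, 0]}])

```text
t: 15.67
position: [534.6, -81.5, 132.6]
orientation: [0.151, 0.979, -0.02, 0.134]
contact_force: [-0.3, 0.6, -2.9]
grip_width: 0.123
```

The underside is now below land level without contact, so the lugs are in the gaps. Continuing down.

Call:
carry_out(increments=[{"jaw": 0, "travel": [0.03, 0, 0.1], "twist": [0, 0, 0]}, {"jaw": 0, "travel": [0.05, 0, 0.2], "twist": [0, 0, 0]}, {"jaw": 0, "travel": [0.05, 0, 0.2], "twist": [0, 0, 0]}])

```text
t: 15.92
position: [534.7, -81.5, 130.4]
orientation: [0.151, 0.979, -0.02, 0.134]
contact_force: [-0.8, 0.3, -2.0]
grip_width: 0.125
```

Call:
carry_out(increments=[{"jaw": 0, "travel": [0.02, 0, 0.05], "twist": [0, 0, 0]}, {"jaw": 0, "travel": [0.03, 0, 0.1], "twist": [0, 0, 0]}, {"jaw": 0, "travel": [0.03, 0, 0.1], "twist": [0, 0, 0]}])

```text
t: 16.17
position: [535.0, -81.5, 130.0]
orientation: [0.151, 0.979, -0.02, 0.135]
contact_force: [-3.0, 0.5, 7.5]
grip_width: 0.121
```

Light contact at about 10 mm above the washer; that is the thread start. I'll release, bring the tool back to vertical over the nut's axis, and check.

Call:
carry_out(increments=[{"jaw": 0.2, "travel": [0, 0, 0], "twist": [0, 0, 0]}, {"jaw": 0.3, "travel": [0, 0, 0], "twist": [0, 0, 0]}, {"jaw": 0.3, "travel": [0, 0, 0], "twist": [0, 0, 0]}, {"jaw": 0.3, "travel": [-0.1, 0, -0.5], "twist": [0, 0, 0]}, {"jaw": 0.3, "travel": [-0.4, 0, -0.5], "twist": [0, 4, 0]}, {"jaw": 0.3, "travel": [-0.7, 0, -0.4], "twist": [0, 8, 0]}, {"jaw": 0.3, "travel": [-1, 0, -0.3], "twist": [0, 12, 0]}, {"jaw": 0.3, "travel": [-1.29, 0, -0.27], "twist": [0, 15.4, 0]}, {"jaw": 0.3, "travel": [-1.29, 0, -0.27], "twist": [0, 15.4, 0]}, {"jaw": 0.3, "travel": [-1.29, 0, -0.27], "twist": [0, 15.4, 0]}])

```text
t: 17.0
position: [546.7, -85.3, 136.1]
orientation: [0.152, 0.988, 0.001, 0.003]
contact_force: [-0.6, -0.2, -0.3]
grip_width: 0.299
```

```bash
python3 -c "
import pose; pose.run(86,118)"
```

```text
17.0 [-0.177  0.448  1.859  0.002  0.829 -1.443] [546.678 -85.282 136.062] [-0.627 -0.214 -0.31 ] 0.29949472641099634
[[-0.954  0.301 -0.006]
 [ 0.301  0.954  0.002]
 [ 0.006  0.001 -1.   ]]
scene axis@102 [547.598 -84.68 ] slopes [0.001 0.015] 138
side axis@102 [544.885 -84.516] slopes [-0.094 -0.034] 136
-38 25 [579.318 -94.541 150.068]
-33 125 [576.154 -92.967 150.74 ]
-28 156 [570.918 -92.023 151.39 ]
-23 178 [566.552 -90.812 151.448]
-18 178 [561.247 -89.551 151.603]
-13 218 [554.389 -94.91  163.803]
```

The bar top is at 151.5, so the underside is about 8.5 mm above the washer, upright. The nut sits in the thread start. Now I'll lower onto the bar, cage it loosely and turn clockwise, following it down.

Call:
carry_out(increments=[{"jaw": 0.3, "travel": [0.05, 0, 0.3], "twist": [0, 0, -3]}, {"jaw": 0.3, "travel": [0.05, 0, 0.6], "twist": [0, 0, -3]}, {"jaw": 0.2, "travel": [0.05, 0, 0.9], "twist": [0, 0, -3]}, {"jaw": 0.15, "travel": [0.05, 0, 0.9], "twist": [0, 0, -3]}, {"jaw": 0.15, "travel": [0.05, 0, 0.9], "twist": [0, 0, -3]}, {"jaw": 0.15, "travel": [0.05, 0, 0.9], "twist": [0, 0, -3]}])

```text
t: 17.65
position: [544.4, -84.5, 126.8]
orientation: [0.127, 0.992, 0.001, 0.002]
contact_force: [-0.2, 0.7, -0.7]
grip_width: 0.153
```

Call:
carry_out(increments=[{"jaw": 0.15, "travel": [0, 0, 0.03], "twist": [0, 0, 4]}, {"jaw": 0.15, "travel": [0, 0, 0.06], "twist": [0, 0, 8]}, {"jaw": 0.15, "travel": [0, 0, 0.09], "twist": [0, 0, 12]}, {"jaw": 0.15, "travel": [0, 0, 0.12], "twist": [0, 0, 16]}, {"jaw": 0.15, "travel": [0, 0, 0.15], "twist": [0, 0, 20]}, {"jaw": 0.15, "travel": [0, 0, 0.18], "twist": [0, 0, 24]}, {"jaw": 0.15, "travel": [0, 0, 0.21], "twist": [0, 0, 28]}, {"jaw": 0.15, "travel": [0, 0, 0.24], "twist": [0, 0, 32]}, {"jaw": 0.15, "travel": [0, 0, 0.26], "twist": [0, 0, 35]}, {"jaw": 0.15, "travel": [0, 0, 0.26], "twist": [0, 0, 35]}])

```text
t: 18.48
position: [544.6, -84.5, 124.3]
orientation: [0.42, 0.908, 0.001, 0.002]
contact_force: [-0.2, -0.2, 0.4]
grip_width: 0.15
```

```bash
python3 -c "
import pose; pose.run(86,115)"
```

```text
18.4833 [-0.177  0.464  1.868  0.002  0.805 -0.882] [544.608 -84.517 124.336] [-0.183 -0.22   0.358] 0.1502615192321592
[[-0.647  0.762 -0.002]
 [ 0.762  0.647  0.004]
 [ 0.005  0.001 -1.   ]]
scene axis@100.5 [546.324 -85.825] slopes [-0.012 -0.025] 139
side axis@100.5 [544.839 -85.265] slopes [-0.007  0.004] 136
-38 102 [ 567.674 -110.4    147.702]
-33 142 [ 564.558 -106.429  148.518]
-28 180 [ 561.471 -103.494  148.856]
-23 194 [558.158 -99.827 148.942]
-18 202 [554.356 -96.211 149.535]
-13 240 [550.625 -93.225 159.908]
```

The nut is sinking as it should (2.5 mm in about 33°), upright with low forces. I'll continue and re-centre the tool by 1.6 mm.

Call:
carry_out(increments=[{"jaw": 0.15, "travel": [-0.1, 0.08, 0.03], "twist": [0, 0, 4]}, {"jaw": 0.15, "travel": [-0.14, 0.09, 0.06], "twist": [0, 0, 8]}, {"jaw": 0.15, "travel": [-0.14, 0.09, 0.1], "twist": [0, 0, 13]}, {"jaw": 0.15, "travel": [-0.14, 0.09, 0.13], "twist": [0, 0, 18]}, {"jaw": 0.15, "travel": [-0.14, 0.09, 0.17], "twist": [0, 0, 23]}, {"jaw": 0.15, "travel": [-0.14, 0.09, 0.21], "twist": [0, 0, 28]}, {"jaw": 0.15, "travel": [-0.14, 0.09, 0.25], "twist": [0, 0, 33]}, {"jaw": 0.15, "travel": [-0.14, 0.09, 0.28], "twist": [0, 0, 38]}, {"jaw": 0.15, "travel": [-0.14, 0.09, 0.3], "twist": [0, 0, 40]}, {"jaw": 0.15, "travel": [-0.14, 0.09, 0.3], "twist": [0, 0, 40]}])

```text
t: 19.47
position: [546.2, -85.0, 121.4]
orientation: [0.704, 0.71, 0.002, 0.001]
contact_force: [1.3, 0.4, -0.5]
grip_width: 0.152
```

```bash
python3 -c "
import pose; pose.run(84,112)"
```

```text
19.4667 [-0.177  0.471  1.866  0.002  0.801 -0.188] [546.237 -84.995 121.364] [ 1.308  0.396 -0.519] 0.15168330949443282
[[-0.009  1.     0.001]
 [ 1.     0.009  0.005]
 [ 0.005  0.001 -1.   ]]
scene axis@98 [545.895 -84.682] slopes [-0.016  0.04 ] 109
side axis@98 [545.409 -84.364] slopes [0.054 0.099] 123
-38 68 [ 546.396 -119.082  144.978]
-33 134 [ 546.13  -114.761  145.545]
-28 185 [ 545.946 -110.294  146.031]
-23 198 [ 546.096 -105.528  146.099]
-18 209 [ 546.568 -100.508  146.426]
-13 235 [549.837 -95.636 154.043]
```

Call:
carry_out(increments=[{"jaw": 0.15, "travel": [0, 0, 0.03], "twist": [0, 0, 4]}, {"jaw": 0.15, "travel": [0, 0, 0.06], "twist": [0, 0, 8]}, {"jaw": 0.15, "travel": [0, 0, 0.1], "twist": [0, 0, 13]}, {"jaw": 0.15, "travel": [0, 0, 0.13], "twist": [0, 0, 18]}, {"jaw": 0.15, "travel": [0, 0, 0.17], "twist": [0, 0, 23]}, {"jaw": 0.15, "travel": [0, 0, 0.2], "twist": [0, 0, 27]}, {"jaw": 0.15, "travel": [0, 0, 0.22], "twist": [0, 0, 31]}, {"jaw": 0.15, "travel": [0, 0, 0.22], "twist": [0, 0, 35]}, {"jaw": 0.15, "travel": [0, 0, 0.22], "twist": [0, 0, 35]}])

```text
t: 20.37
position: [546.2, -85.1, 119.2]
orientation: [0.885, 0.466, 0.002, 0.001]
contact_force: [0.1, 0.9, 0.6]
grip_width: 0.149
```

```bash
python3 -c "
import pose; pose.run(84,110)
print(pose.s['ft_torque'])"
```

```text
20.3667 [-0.177  0.474  1.867  0.002  0.796  0.422] [546.204 -85.079 119.169] [0.059 0.863 0.553] 0.14895656842901991
[[ 0.565  0.825  0.003]
 [ 0.825 -0.565  0.003]
 [ 0.005  0.001 -1.   ]]
scene axis@97 [545.563 -84.769] slopes [ 0.009 -0.037] 105
side axis@97 [544.55  -84.948] slopes [ 0.073 -0.05 ] 156
-38 82 [ 526.956 -113.498  142.342]
-33 130 [ 529.3   -109.496  143.022]
-28 182 [ 531.636 -105.808  143.386]
-23 192 [ 534.503 -101.879  143.444]
-18 218 [537.117 -97.546 145.07 ]
-13 221 [537.725 -92.066 148.987]
[-0.018  0.047 -0.019]
```

Call:
carry_out(increments=[{"jaw": 0.15, "travel": [0, 0, 0], "twist": [0, 0, 3]}, {"jaw": 0.15, "travel": [0, 0, 0], "twist": [0, 0, 6]}, {"jaw": 0.15, "travel": [0, 0, 0], "twist": [0, 0, 9]}, {"jaw": 0.15, "travel": [0, 0, 0], "twist": [0, 0, 12]}, {"jaw": 0.15, "travel": [0, 0, 0], "twist": [0, 0, 12]}])

```text
t: 20.93
position: [546.3, -85.0, 119.2]
orientation: [0.928, 0.373, 0.002, 0.001]
contact_force: [0.3, 1.0, 0.6]
grip_width: 0.148
```

```bash
python3 -c "
import pose; pose.run(84,110)
print(pose.s['ft_torque'])"
```

```text
20.9333 [-0.177  0.474  1.867  0.002  0.796  0.628] [546.258 -85.023 119.181] [0.324 0.963 0.648] 0.1480087405535251
[[ 0.722  0.692  0.004]
 [ 0.692 -0.722  0.003]
 [ 0.005  0.001 -1.   ]]
scene axis@97 [545.985 -85.005] slopes [0.013 0.004] 107
side axis@97 [545.112 -85.02 ] slopes [ 0.104 -0.063] 162
-38 48 [ 522.592 -109.556  142.391]
-33 130 [ 524.866 -106.586  142.958]
-28 188 [ 528.707 -103.225  143.476]
-23 193 [531.967 -99.864 143.381]
-18 212 [535.536 -96.074 144.072]
-13 225 [536.094 -89.76  149.873]
[0.043 0.053 0.032]
```

Call:
carry_out(increments=[{"jaw": 0.15, "travel": [0, 0, 0], "twist": [0, 0, 3]}, {"jaw": 0.15, "travel": [0, 0, 0], "twist": [0, 0, 6]}, {"jaw": 0.15, "travel": [0, 0, 0], "twist": [0, 0, 9]}, {"jaw": 0.15, "travel": [0, 0, 0], "twist": [0, 0, 12]}, {"jaw": 0.15, "travel": [0, 0, 0], "twist": [0, 0, 12]}])

```text
t: 21.5
position: [546.2, -85.1, 119.2]
orientation: [0.961, 0.275, 0.002, 0.0]
contact_force: [-0.2, 0.3, 0.1]
grip_width: 0.146
```

```bash
python3 -c "
import pose; pose.run(84,110)
print(pose.s['ft_torque'])"
```

```text
21.5 [-0.177  0.474  1.867  0.002  0.796  0.835] [546.202 -85.068 119.192] [-0.154  0.255  0.137] 0.1455171715436371
[[ 0.849  0.529  0.004]
 [ 0.529 -0.849  0.002]
 [ 0.005  0.001 -1.   ]]
scene axis@97 [546.565 -85.116] slopes [0.029 0.022] 103
side axis@97 [545.473 -85.383] slopes [ 0.02  -0.142] 166
-38 47 [ 518.187 -104.175  142.185]
-33 128 [ 521.334 -102.255  142.696]
-28 187 [525.114 -99.675 143.208]
-23 196 [529.193 -96.82  143.241]
-18 203 [533.126 -93.58  143.894]
-13 216 [537.04  -89.93  145.592]
[ 0.018 -0.037  0.032]
```

Call:
carry_out(increments=[{"jaw": 0.15, "travel": [0, 0, 0], "twist": [0, 0, 3]}, {"jaw": 0.15, "travel": [0, 0, 0], "twist": [0, 0, 6]}, {"jaw": 0.15, "travel": [0, 0, 0], "twist": [0, 0, 9]}, {"jaw": 0.15, "travel": [0, 0, 0], "twist": [0, 0, 12]}, {"jaw": 0.15, "travel": [0, 0, 0], "twist": [0, 0, 12]}])

```text
t: 22.07
position: [546.3, -85.1, 119.2]
orientation: [0.985, 0.174, 0.002, 0.0]
contact_force: [-0.2, 0.5, -0.1]
grip_width: 0.146
```

```bash
python3 -c "
import pose; pose.run(84,110)
print(pose.s['ft_torque'])"
```

```text
22.0667 [-0.177  0.474  1.867  0.002  0.796  1.042] [546.266 -85.112 119.247] [-0.166  0.546 -0.085] 0.14638046027542212
[[ 0.939  0.343  0.005]
 [ 0.343 -0.939  0.001]
 [ 0.005  0.001 -1.   ]]
scene axis@97 [546.989 -84.96 ] slopes [0.086 0.002] 97
side axis@97 [544.754 -85.154] slopes [-0.008 -0.115] 155
-38 40 [514.969 -98.247 142.257]
-33 131 [518.256 -96.777 142.732]
-28 193 [522.929 -95.086 143.186]
-23 187 [527.329 -93.092 143.208]
-18 210 [532.303 -91.396 144.732]
-13 203 [536.838 -89.747 144.527]
[ 0.022 -0.034  0.026]
```

The height has held at 143.2 through the last 36° of clockwise turning without any torque rise, so the nut is resting on its washer. I'll let go and back away upward.

Call:
carry_out(increments=[{"jaw": 0.25, "travel": [0, 0, 0], "twist": [0, 0, 0]}, {"jaw": 0.4, "travel": [0, 0, 0], "twist": [0, 0, 0]}, {"jaw": 0.4, "travel": [0, 0, 0], "twist": [0, 0, 0]}, {"jaw": 0.4, "travel": [0, 0, -1], "twist": [0, 0, 0]}, {"jaw": 0.4, "travel": [0, 0, -3], "twist": [0, 0, 0]}, {"jaw": 0.4, "travel": [0, 0, -6], "twist": [0, 0, 0]}, {"jaw": 0.4, "travel": [-3, 0, -8], "twist": [0, 0, 0]}, {"jaw": 0.4, "travel": [-6, 0, -10], "twist": [0, 0, 0]}, {"jaw": 0.4, "travel": [-6, 0, -10], "twist": [0, 0, 0]}, {"jaw": 0.4, "travel": [-6, 0, -10], "twist": [0, 0, 0]}])

```text
t: 23.05
position: [489.4, -106.4, 220.9]
orientation: [0.985, 0.175, 0.004, 0.001]
contact_force: [1.1, 0.1, -0.2]
grip_width: 0.397
```

Run:
```python
import pose
from pose import *
pose.run(80,110)
c=capture("wrist");P=cloud(c);d=np.hypot(P[...,0]-546,P[...,1]+85)
q=P[(d<36)&(P[...,2]>130)]; print("bar",cv2.minAreaRect(q[:,:2].astype(np.float32)),np.percentile(q[:,2],[5,50,95]))
q=P[(d<21)&(P[...,2]>95)&(P[...,2]<125)]; print("shoulder",np.median(q[:,2]),cv2.minEnclosingCircle(q[:,:2].astype(np.float32)))
q=P[(d>22.5)&(d<25)&(P[...,2]<85)]; print("washer",np.median(q[:,2]))
a=c["image"][...,::-1];b=capture("side")["image"][100:250,150:350,::-1]
cv2.imwrite("pics/fin.png",np.hstack([cv2.resize(a,(480,360)),cv2.resize(b,(320,240))[np.r_[0:240,[239]*120]]]))
```

```text
23.05 [-0.239  0.251  1.914  0.002  0.968  0.979] [ 489.39  -106.383  220.932] [ 1.064  0.13  -0.227] 0.3972726463592244
[[ 0.939  0.345  0.008]
 [ 0.345 -0.939  0.003]
 [ 0.008  0.    -1.   ]]
scene axis@95 [546.456 -85.083] slopes [-0.001 -0.005] 118
side axis@95 [544.601 -85.23 ] slopes [-0.043 -0.12 ] 175
bar ((545.8486328125, -85.54076385498047), (71.24600982666016, 12.053352355957031), 22.316463470458984) [140.407 142.553 143.789]
shoulder 112.78589354095621 ((545.9993286132812, -85.0017318725586), 20.984071731567383)
washer 75.80811212358282
```

View pics/fin.png

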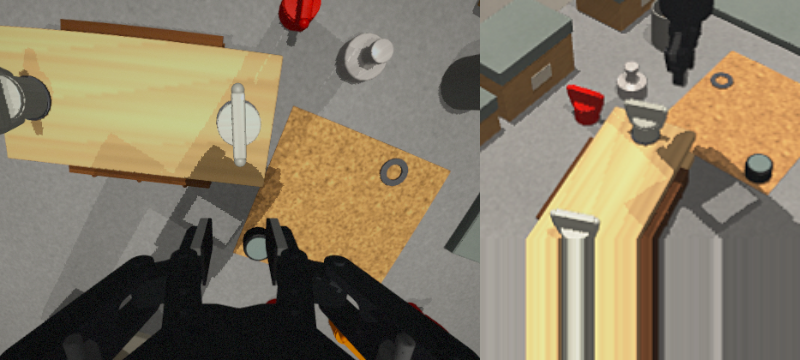

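The nut sits upright on the post at (238,125) in the left half. The shoulder is at 112.8 and the washer at 75.8, a difference of 37.0 mm, which equals the hub height, so it is fully home. The gripper is clear and the bystanders look undisturbed.

```bash
python3 -c "
from station import workorder; print(workorder.job_done())"
```

```text
the job is handed in; nothing more can be done
None
```

The wing nut is run fully down on its washer and let go, and the job is handed in at about 23 s of the 72 s allowed; no verdict was reported.

**What I did:** I took the grey nut from the cork mat, set it on the bare post's lands and turned it anticlockwise about 90°, loosely caged. It then dropped only partway and wedged, leaning about 0.28 rad. I lifted it clear of the post, levelled it and lowered it straight into the thread start, so that drop was finished by lowering rather than by turning. I then ran it clockwise about 145°. The last 36° brought no further sinking and no rise in torque.

**Last checks:**
- **Height:** the hub shoulder is 37.0 mm above the washer, which equals the hub height, so the nut is home.
- **Centring:** its axis is about 0.3 mm from the post's axis.
- **Uprightness:** the scene camera gives a tilt of about 0.005. The side camera's noisier fit disagreed at up to 0.12; I trusted the wrist and scene readings.
- **Forces:** the highest reading I saw was about 8 N.
- **Bystanders:** those in the last view (weight, spare washer, loupe and cup) look undisturbed. I did not measure them, and I did not check the bone folder again.

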